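Gauge the rack hollow and find its jar

TASK

Find which gauge leaf fits the clamped rack block: touch a leaf's round nose into the block's hollow, with the leaf flat and just above or on the table, and press it lightly home for a second; the right one fills the hollow without rocking. Then bring that same leaf to the one of the three tall amber jars that its hollow end fits, and leave the leaf lying flat on the table with its hollow end snug around that jar's wall. Press gently throughout, and do not shift or tip the jars or any of the other things around.

Things in the scene. Friction and masses are not known exactly. Their poses are not given: they have to be found in the camera images.
- clamp: Dark steel hold-down clamp, fixed, 90 mm high, post 85 mm towards +y; its arm reaches over the rear half of the rack block that it holds (the others lie free). Origin: on the table, coinciding with the origin of the block it holds, which is the one to be checked.
- leaf_small: Loose double-ended radius gauge, 28 mm radius: flat aluminium plate 10 mm thick, 132 mm long along its x, 130 to 200 g, balanced within 10 mm of its origin. Upright dark wooden grip bar over the origin: 50 mm along x, 16 mm wide, 10 to 60 mm high. Origin: underside, below the bar. +x end: round nose, a disc of radius 28 mm. -x end: hollow fork. z up.
- leaf_small_nose (a point): Centre of the round nose's radius on leaf_small, on its underside, 45 mm from the leaf's origin along +x; the nose tip is 28 mm further.
- leaf_small_hollow (a point): Centre of the hollow end's arc of leaf_small, in the air beyond its -x end, at underside level, 73 mm from the origin. Arc radius 28.6 mm, 60 degrees either side of the x axis, fork 9 mm wide, deepest point 45 mm from the origin. On a jar of its own size this point lies on the jar's axis when flush.
- leaf_medium: Loose double-ended radius gauge, 35 mm radius: flat aluminium plate 10 mm thick, 142 mm long along its x, 130 to 200 g, balanced within 10 mm of its origin. Upright dark wooden grip bar over the origin: 50 mm along x, 16 mm wide, 10 to 60 mm high. Origin: underside, below the bar. +x end: round nose, a disc of radius 35 mm. -x end: hollow fork. z up.
- leaf_medium_nose (a point): Centre of the round nose's radius on leaf_medium, on its underside, 45 mm from the leaf's origin along +x; the nose tip is 35 mm further.
- leaf_medium_hollow (a point): Centre of the hollow end's arc of leaf_medium, in the air beyond its -x end, at underside level, 80 mm from the origin. Arc radius 35.6 mm, 60 degrees either side of the x axis, fork 9 mm wide, deepest point 45 mm from the origin. On a jar of its own size this point lies on the jar's axis when flush.
- leaf_large: Loose double-ended radius gauge, 42 mm radius: flat aluminium plate 10 mm thick, 153 mm long along its x, 130 to 200 g, balanced within 10 mm of its origin. Upright dark wooden grip bar over the origin: 50 mm along x, 16 mm wide, 10 to 60 mm high. Origin: underside, below the bar. +x end: round nose, a disc of radius 42 mm. -x end: hollow fork. z up.
- leaf_large_nose (a point): Centre of the round nose's radius on leaf_large, on its underside, 45 mm from the leaf's origin along +x; the nose tip is 42 mm further.
- leaf_large_hollow (a point): Centre of the hollow end's arc of leaf_large, in the air beyond its -x end, at underside level, 87 mm from the origin. Arc radius 42.6 mm, 60 degrees either side of the x axis, fork 9 mm wide, deepest point 45 mm from the origin. On a jar of its own size this point lies on the jar's axis when flush.
- jar_small: Loose full amber jar with a brass-coloured lid, upright, radius 28 mm (diameter 56), 96 mm high, about 0.5 to 1.1 kg; straight round wall down to the table. Origin: centre of its underside; z up.
- jar_medium: Loose full amber jar with a brass-coloured lid, upright, radius 35 mm (diameter 70), 96 mm high, about 0.5 to 1.1 kg; straight round wall down to the table. Origin: centre of its underside; z up.
- jar_large: Loose full amber jar with a brass-coloured lid, upright, radius 42 mm (diameter 84), 96 mm high, about 0.5 to 1.1 kg; straight round wall down to the table. Origin: centre of its underside; z up.
- rail_small: Pale wooden rack block, fixed, 130 mm (x) by 70 mm (y) by 40 mm high. Origin: centre of its underside. A hollow of radius 28.6 mm is scooped through its full height in the middle of its -y face, 60 degrees either side. One of the three blocks is clamped, the other two are spare, beside it and farther from the robot.
- rail_small_centre (a point): Centre of the hollow's arc of rail_small, on the table, in the air 14 mm before its -y face; a nose of the same size sits flush when its centre is here.
- rail_medium: Pale wooden rack block, fixed, 130 mm (x) by 70 mm (y) by 40 mm high. Origin: centre of its underside. A hollow of radius 35.6 mm is scooped through its full height in the middle of its -y face, 60 degrees either side. One of the three blocks is clamped, the other two are spare, beside it and farther from the robot.
- rail_medium_centre (a point): Centre of the hollow's arc of rail_medium, on the table, in the air 18 mm before its -y face; a nose of the same size sits flush when its centre is here.
- rail_large: Pale wooden rack block, fixed, 130 mm (x) by 70 mm (y) by 40 mm high. Origin: centre of its underside. A hollow of radius 42.6 mm is scooped through its full height in the middle of its -y face, 60 degrees either side. One of the three blocks is clamped, the other two are spare, beside it and farther from the robot.
- rail_large_centre (a point): Centre of the hollow's arc of rail_large, on the table, in the air 21 mm before its -y face; a nose of the same size sits flush when its centre is here.
- sauce_bottle: Loose bottle with a black cap, radius 26 mm, 190 mm high; a bystander.
- clip_jar: Loose green glass clip-top jar, radius 45 mm, 92 mm high; a bystander.
- jar_lid: Loose brass-coloured jar lid, radius 38 mm, 12 mm high; a bystander.
- squat_jar: Loose squat amber jar, radius 32 mm, 62 mm high (not one of the three to be matched: they are 96 mm high); a bystander.
- mug: Loose white mug, radius 40 mm, 90 mm high; a bystander.
Mind the look-alikes: they are no part of the job. What is shaped like the rail_medium but green or red is not meant.

How it is judged:
By the outcome, as a careful person would: the job done as asked, in the order asked, and still so for the second after the job is handed in, with the robot touching nothing.
It also fails if it takes over 53 s, if anything falls off the work surface, if the arm or the gripper's body presses on something with over 40 N, if the wrist force passes 120 N, or if a joint passes its speed limit or range.

ROBOT

A 6-joint arm with a two-finger parallel gripper is mounted at the origin on the work surface. World frame = base frame: x ahead of the robot, y to its left, z up, the work surface at z = 0. Lengths are in m, angles in rad, forces in N, time in s.
With the tool pointing down it reaches from about 0.425 to 0.95 m from the base axis. Payload 14.7 kg.
Tool frame: the origin (TCP) lies at the centre of the arm's flange, where the gripper is bolted on; the fingertips stand 173 mm ahead of it and the grasp point (between the pads) lies 155 mm ahead of it (robot.pinch_z is the distance from the TCP to the grasp point, in m); z points along the fingers, y is the line along which they close (so a half turn about z gives the same grasp; the last joint's range is limited). The gripper opens to 85 mm and grips with 20 to 120 N. Pads are 22 mm wide; open, the fingers measure 114 mm over their backs; the gripper's body (76 mm by 85 mm) begins 54 mm behind the grasp point. The pads swing forward as they close: fully open they stand 13 mm farther back than shut.
Start: joints at [1.077, 0.48, 1.596, -0, 1.065, -0.047], TCP at [0.281, 0.586, 0.405] pointing down, gripper open.
Joint ranges: [-2.75, 2.75], [-0.82, 2.05], [0.23, 2.67], [-1.56, 4.7], [0.09, 2.69], [-2.92, 2.92]. Speed limits (rad/s): [1.89, 1.89, 2.39, 3.01, 3.01, 3.01].

INTERFACE

Orientations are given as a unit quaternion [w, x, y, z].
In Python, from rig import readout, viewer, robot gives the robot as it stands.
- The arm moves only by the tool carry_out, never from a script. Its argument "rows" is a list of rows, each a list of 7 numbers: the shift along the tool's x, y, z normalised to -1 to 1, where 1 is 10 cm, then the turn, a rotation vector about the tool's x, y, z normalised to -1 to 1, where 1 is 360 degrees, then the opening in per cent of the stroke, from 0 (shut) to 100 (fully open). In form: [[x, y, z, ax, ay, az, claw], ...]. A call has 1 to 20 rows; each row is the pose to reach, as a shift and turn from the pose commanded when the call began, along the tool's axes at that moment, turning the shorter way round; what a row does not reach only later rows make up. A row lasts 1/8 s, in which the tool goes at most 62.5 mm and 10.7 degrees, less where a joint would pass 70% of its speed; a pose out of reach is approached as far as the arm can. A call with a number of a shift or a turn outside -1 to 1 is refused whole. A call with a gripper value outside its range is refused whole. The fingers move at their own pace and stop on an object; "force" is the grip in N (left out, the last holds). Time passes only in rows, so rows that repeat a pose let the fingers close. It gives the time, the measured TCP pose, the force, the opening and the grip force at its end, in the units of the state.
- readout.observe(): the state, without advancing time (a new reading comes with each control period).
- viewer.read_camera(name): name is "scene" or "side" or "wrist"; returns (picture, depth): 400x640x3 uint8, blue, green, red; 400x640 float32, m along the optical axis (not along the pixel's ray), 0 where there is no reading.
- viewer.camera_model(name): a dict with "fx", "fy", "cx", "cy" (pixels), "xyz" and "attitude" of the camera in the world. Camera axes: x right, y up, looking along -z (the intrinsics and any distortion apply to the point x, -y, -z); pixel columns grow to the right and rows downward; lengths in m; the calibration is good to about 2 mm. The wrist camera is an equidistant fisheye: a pixel r from the principal point sees the ray r / f radians off the axis. A picture is of the moment at which its call begins: read the wrist's pose just before it. camera_model takes no time and is no camera call; for the wrist camera it gives the pose at the moment of the call.
- robot.hand_in(): hands the job in; it is judged then, once.
The state is a dict: "t": time; "joint_positions": joint angles; "dq": joint speeds; "effort": joint torques, N m; "tool_pos": TCP position; "ee_rot": TCP orientation; "ft_force": force on the tool from outside, world axes, zero at the start; "wrist_torque": the same for the moment, N m; "width": opening from 0.0 (shut) to 1.0 (fully open); "finger_force": force on a finger pad.
Only numpy, scipy, OpenCV 4.12 (cv2) and the standard library are available. Lean on these libraries where they do the work, as an engineer would, in place of code of your own. Each camera call takes 0.05 s, during which the arm holds its last target. There are 200 camera calls.

## Working session

There is one attempt and no reset: what is moved stays moved. The work goes in short steps, Python scripts to look and compute and a tool call to move; the robot and the scene stay as the last step left them, time stands still between calls to the robot, and variables do not carry over. Pictures are saved under pics/ and viewed, at most 10 in all, crops included, and the job is handed in when it is done.

Besides the shell and the picture viewer there is one more tool, called after "Request:" as name(argument=value, ...), one argument or row to a line, values as JSON. carry_out: Moves the arm, as the interface text tells. Its arguments: {"type":"object","properties":{"rows":{"type":"array","items":{"type":"array","items":{"type":"number"}}},"force":{"type":"number"}},"required":["rows"]}

```bash
ls; mkdir -p pics; python3 - <<'E'
from rig import readout, viewer, robot
import cv2,numpy as np
print(readout.observe())
for n in ("scene","side"):
    p,d=viewer.read_camera(n); cv2.imwrite(f"pics/{n}0.png",p); np.save(f"pics/{n}0.npy",d); print(viewer.camera_model(n))
E
```

```text
pics
{'t': 0.0, 'joint_positions': array([ 1.07740642e+00,  4.80817000e-01,  1.59689963e+00,  2.43212463e-05,
        1.06509270e+00, -4.66336629e-02]), 'dq': array([ 1.14011608e-03, -2.43710402e-04,  8.59144955e-06,  1.76366433e-03,
        6.52502619e-04,  2.11256146e-04]), 'effort': array([-3.23825923e-03, -9.50616074e+01, -4.30193639e+01, -1.44542319e-04,
        1.17649816e-02,  4.33266496e-05]), 'tool_pos': array([0.28072273, 0.58601668, 0.40407229]), 'ee_rot': array([-1.72519787e-04,  2.21530781e-01,  9.75153189e-01, -5.83461191e-04]), 'ft_force': array([-0.09557737,  0.47189225, -1.01081344]), 'wrist_torque': array([-0.03948385,  0.0172698 , -0.02366773]), 'finger_force': 0.0, 'width': 1.0013451051265498}
{'fx': 412.0208480404739, 'fy': 412.0208480404739, 'cx': 318.92273656994, 'cy': 199.30810738654614, 'xyz': array([ 1.2044105 , -0.68371577,  1.2050252 ]), 'attitude': array([0.8815826 , 0.30636922, 0.12640195, 0.33611393])}
{'fx': 513.4901467506436, 'fy': 513.4901467506436, 'cx': 323.05682598937017, 'cy': 201.34977991657024, 'xyz': array([1.37236399, 0.91201757, 1.38060371]), 'attitude': array([0.33795994, 0.12885615, 0.3350736 , 0.87000279])}
```

View pics/scene0.png

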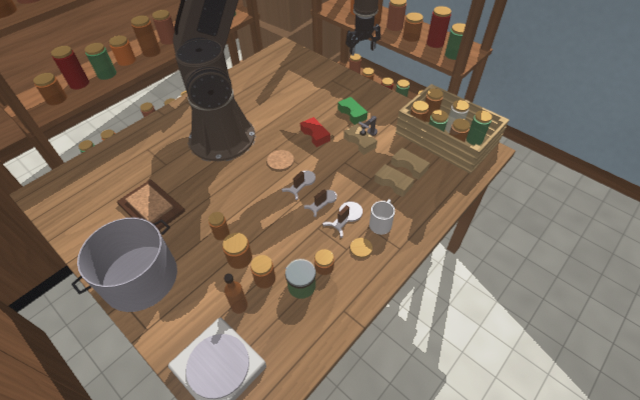

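View pics/side0.png

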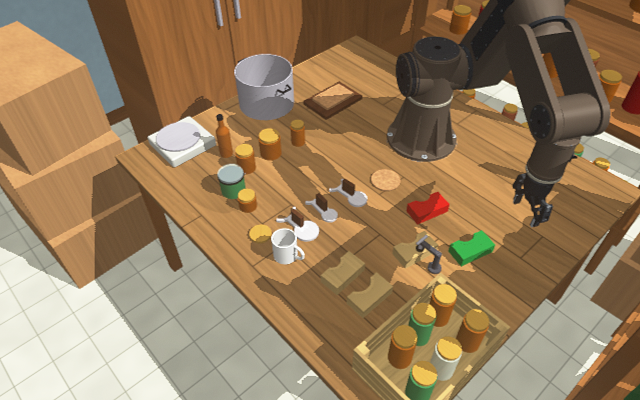

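```bash
cat > h.py <<'E'
from rig import readout, viewer, robot
import cv2,numpy as np
from scipy.spatial.transform import Rotation as R
def q2R(q): return R.from_quat([q[1],q[2],q[3],q[0]])
def cloud(p,d,c,fish=False):
    v,u=np.mgrid[0:400,0:640].astype(float)
    a=(u-c['cx'])/c['fx']; b=(v-c['cy'])/c['fy']
    if fish:
        r=np.hypot(a,b)+1e-9; s=np.tan(np.minimum(r,1.5))/r; a=a*s;b=b*s
    P=np.stack([a*d,-b*d,-d],-1)
    W=q2R(c['attitude']).apply(P.reshape(-1,3))+c['xyz']
    ok=d.ravel()>0
    return W[ok],p.reshape(-1,3)[ok],
def ortho(W,C,x0,x1,y0,y1,mm,zmax=.3):
    # image up = +x, left = +y
    ok=(W[:,0]>x0)&(W[:,0]<x1)&(W[:,1]>y0)&(W[:,1]<y1)&(W[:,2]<zmax)
    W=W[ok];C=C[ok];o=np.argsort(W[:,2]);W=W[o];C=C[o]
    r=((x1-W[:,0])*1000/mm).astype(int);c=((y1-W[:,1])*1000/mm).astype(int)
    I=np.zeros((int((x1-x0)*1000/mm)+1,int((y1-y0)*1000/mm)+1,3),np.uint8);I[r,c]=C
    return I
E
python3 - <<'E'
from h import *
Ws=[];Cs=[]
for n in ("scene","side"):
    p=cv2.imread(f"pics/{n}0.png");d=np.load(f"pics/{n}0.npy")
    W,C=cloud(p,d,viewer.camera_model(n));Ws.append(W);Cs.append(C)
    t=W[(abs(W[:,2])<.02)&(abs(W[:,0]-.6)<.3)&(abs(W[:,1])<.4)];print(np.median(t[:,2]))
W=np.vstack(Ws);C=np.vstack(Cs);np.savez("pics/c0.npz",W=W,C=C)
I=ortho(W,C,.3,1.0,-.55,.55,2.75,.25)
I=cv2.resize(I,None,fx=2,fy=2,interpolation=cv2.INTER_NEAREST);
k=I.max(2)==0;J=cv2.dilate(I,np.ones((3,3)));I[k]=J[k]
for i in range(8):
    y=int((1-.3-.1*i)*1000/2.75*2); cv2.line(I,(0,y),(8,y),(0,255,255),1);cv2.putText(I,f"{.3+.1*i:.1f}",(10,y+4),0,.35,(0,255,255))
for i in range(11):
    x=int((.55-(.5-.1*i))*2000/2.75); cv2.line(I,(x,0),(x,8),(0,255,255),1);cv2.putText(I,f"{.5-.1*i:.1f}",(x-8,18),0,.35,(0,255,255))
print(I.shape);cv2.imwrite("pics/o0.png",I)
E
```

```text
-0.001416349779398196
-0.0012130337077209674
(510, 802, 3)
```

View pics/o0.png

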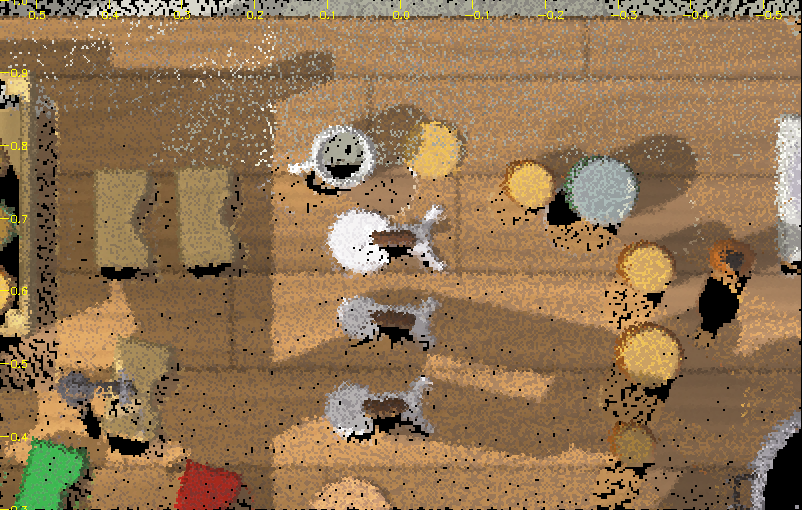

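```bash
python3 - <<'E'
from h import *
p,d=viewer.read_camera("wrist");c=viewer.camera_model("wrist");print(c)
W2,C2=cloud(p,d,c,True)
a=np.load("pics/c0.npz");W,C=a['W'],a['C']
print(np.median(W2[(abs(W2[:,2])<.02)][:,2]), len(W2))
def crop(W,C):
    m=(W[:,2]>.02)&(W[:,2]<.052)
    I=ortho(W[m],C[m],.38,.58,.26,.46,1.0);I=cv2.resize(I,None,fx=2,fy=2,interpolation=0);J=cv2.dilate(I,np.ones((3,3)));k=I.max(2)==0;I[k]=J[k];return I
A=np.hstack([crop(W,C),crop(W2,C2)])
A=cv2.resize(A,(800,400)); cv2.imwrite("pics/blk.png",np.vstack([A[:,:], ]))
cv2.imwrite("pics/w0.png",p)
B=cv2.resize(p,(320,200)); Z=np.zeros((200,800,3),np.uint8);Z[:,:320]=B
cv2.imwrite("pics/blk.png",np.vstack([A,Z]))
E
```

```text
{'fx': 309.70691628693146, 'fy': 309.70691628693146, 'cx': 320.9637052113107, 'cy': 196.5667786861622, 'xyz': array([0.21891679, 0.61622225, 0.37416543]), 'attitude': array([ 0.83848519, -0.11579996, -0.07270325,  0.52749142])}
0.0007446837415422403 251933
```

View pics/blk.png

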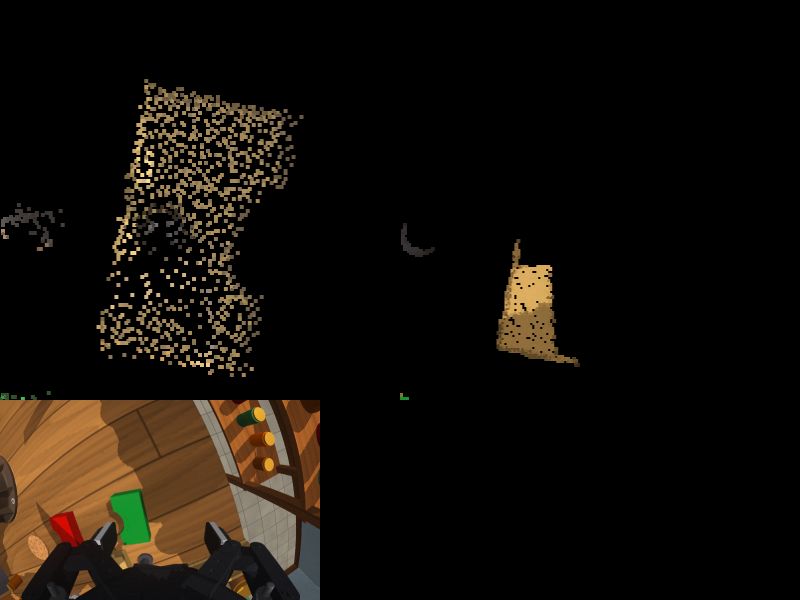

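```bash
cat > fit.py <<'E'
from h import *
from scipy.optimize import minimize
def poly_rail(r,rc):
    t=np.radians(np.linspace(-60,60,25)); cy=-35-rc*.5
    arc=np.c_[rc*np.sin(t),cy+rc*np.cos(t)]
    return np.vstack([[[-65,35],[-65,-35]],arc,[[65,-35],[65,35]]])/1000
def poly_leaf(r):
    a=np.radians(np.linspace(-150,150,41)); s=4.5 if 0 else 8
    nose=np.c_[45+r*np.cos(a),r*np.sin(a)]
    rc=r+.6; h=-(45+rc-.6)-.0
    h=-(45+r)
    t=np.radians(np.linspace(60,-60,25))
    inn=np.c_[h+rc*np.cos(t),rc*np.sin(t)]; out=np.c_[h+(rc+9)*np.cos(t),(rc+9)*np.sin(t)][::-1]
    return np.vstack([nose,inn[:0],[[ -40,10]],out[out[:,1]>10][::-1],inn,out[out[:,1]<-10][::-1],[[-40,-10]]])/1000
def signed(poly,P):
    c=(poly*1e5).astype(np.int32).reshape(-1,1,2)
    return np.array([cv2.pointPolygonTest(c,(float(x),float(y)),True) for x,y in P*1e5])/1e5
def fit(poly,In,Out,x0,soft=.002):
    P=np.vstack([In,Out]);s=np.r_[np.ones(len(In)),-np.ones(len(Out))]
    w=np.r_[np.ones(len(In))/1,np.ones(len(Out))]
    def cost(x):
        c,n=np.cos(x[2]),np.sin(x[2]);Q=(P-x[:2])@np.array([[c,-n],[n,c]])
        return np.mean(w/(1+np.exp(np.clip(s*signed(poly,Q)/soft,-50,50))))
    b=None
    for dy in (-.1,.1):
        o=minimize(cost,x0,method='Nelder-Mead',options=dict(initial_simplex=np.array(x0)+np.array([[0,0,0],[.006,0,dy/3],[0,.006,dy],[-.004,-.004,-dy]]),maxiter=150,xatol=2e-4,fatol=1e-6))
        if b is None or o.fun<b.fun:b=o
    return b
E
python3 - <<'E'
from fit import *
a=np.load("pics/c0.npz");W,C=a['W'],a['C'].astype(int)
rng=np.random.default_rng(0)
def sub(m,n=1500):
    i=np.flatnonzero(m); return W[rng.permutation(i)[:n]][:,:2]
for nm,x0 in dict(clamped=(.465,.365,-1.4),spA=(.69,.385,-1.6),spB=(.69,.27,-1.6)).items():
    yaw=0
    near=np.hypot(W[:,0]-x0[0],W[:,1]-x0[1])<.085
    In=sub(near&(W[:,2]>.012)&(W[:,2]<.05)&(C[:,2]-C[:,0]>15));Out=sub(near&(W[:,2]<.006))
    if nm=='clamped': In=In[In[:,1]<.41]
    for r in (28,35,42):
        # block x axis along world ? face -y points to world -y => yaw approx 0 ; block long axis is world x
        o=fit(poly_rail(r,r+.6),In,Out,[x0[0],x0[1],.15 if nm=='clamped' else 0]);print(nm,r,o.x.round(4),round(o.fun,5),len(In),len(Out))
for nm,x0 in dict(L1=(.67,.01),L2=(.56,.01),L3=(.44,.02)).items():
    near=np.hypot(W[:,0]-x0[0],W[:,1]-x0[1])<.11
    if nm=='L1': near&=W[:,0]<.735
    bar=W[near&(W[:,2]>.05)&(W[:,2]<.07)][:,:2]; m=bar.mean(0); e,v=np.linalg.eigh(np.cov((bar-m).T)); ax=v[:,1]; ax*=np.sign(ax[1]); y=np.arctan2(ax[1],ax[0])
    print(nm,'bar',m.round(4),round(y,3),len(bar))
    In=sub(near&(W[:,2]>.005)&(W[:,2]<.02));Out=sub(near&(W[:,2]<.003)&(W[:,2]>-.01))
    for r in (28,35,42):
        o=fit(poly_leaf(r),In,Out,[m[0],m[1],y]);print(nm,r,o.x.round(4),round(o.fun,5),len(In),len(Out))
for nm,x0 in dict(jA=(.63,-.34),jB=(.515,-.34),jC=(.39,-.32),clip=(.735,-.275),squat=(.745,-.175),bottle=(.635,-.45),mug=(.785,.08)).items():
    near=np.hypot(W[:,0]-x0[0],W[:,1]-x0[1])<.07
    zt=np.percentile(W[near][:,2],97)
    P=W[near&(W[:,2]>zt-.012)&(W[:,2]<zt+.01)][:,:2];(c,rr)=cv2.minEnclosingCircle(P.astype(np.float32));print(nm,np.round(c,4),round(rr,4),round(zt,3),len(P), P.mean(0).round(4))
c=viewer.camera_model("wrist");s=readout.observe();T=q2R(s['ee_rot'])
print('cam in tool',T.inv().apply(c['xyz']-s['tool_pos']),(T.inv()*q2R(c['attitude'])).as_matrix().round(3))
E
```

```text
clamped 28 [ 0.4649  0.3623 -0.1626] 0.1465 1139 1138
clamped 35 [ 0.465   0.3612 -0.1542] 0.15423 1139 1138
clamped 42 [ 0.465   0.3598 -0.1451] 0.16967 1139 1138
spA 28 [ 0.6998  0.3841 -0.0046] 0.14797 1500 1366
spA 35 [ 0.6997  0.3833 -0.0042] 0.14958 1500 1366
spA 42 [0.6998 0.3822 0.0027] 0.15843 1500 1366
spB 28 [0.7037 0.268  0.0586] 0.14523 1500 1307
spB 35 [0.7037 0.2674 0.0608] 0.15574 1500 1307
spB 42 [0.7036 0.2672 0.063 ] 0.17099 1500 1307
L1 bar [0.6377 0.0086] 3.093 198
L1 28 [0.6239 0.0539 3.2604] 0.35427 1011 1500
L1 35 [0.6963 0.0284 2.3465] 0.2714 1011 1500
L1 42 [0.67   0.007  1.6142] 0.18621 1011 1500
L2 bar [0.5851 0.0093] 3.136 170
L2 28 [0.6087 0.0551 3.1966] 0.24581 755 1500
L2 35 [0.6094 0.0539 3.2403] 0.24255 755 1500
L2 42 [0.611  0.0495 3.3244] 0.24864 755 1500
L3 bar [0.4405 0.021 ] 1.639 113
L3 28 [0.4432 0.0231 1.6596] 0.14246 575 1500
L3 35 [0.4391 0.02   1.6608] 0.11931 575 1500
L3 42 [0.4385 0.0169 1.6758] 0.11806 575 1500
jA [ 0.6308 -0.3381] 0.0377 0.097 512 [ 0.6321 -0.3411]
jB [ 0.5111 -0.3393] 0.0461 0.098 650 [ 0.5119 -0.3445]
jC [ 0.3889 -0.3196] 0.0305 0.096 277 [ 0.3894 -0.3218]
clip [ 0.7364 -0.2773] 0.0526 0.094 1052 [ 0.7393 -0.2797]
squat [ 0.7425 -0.2382] 0.0267 0.082 85 [ 0.7421 -0.2366]
bottle [ 0.6455 -0.4564] 0.0179 0.186 110 [ 0.6436 -0.4594]
mug [0.7794 0.0866] 0.0544 0.088 349 [0.7842 0.0788]
cam in tool [0.06878145 0.00050714 0.03005864] [[-0.001  0.963  0.271]
 [ 1.     0.001 -0.   ]
 [-0.001  0.271 -0.963]]
```

The pictures show three leaves in a column near y≈0: large at x .67, small .56–.57, medium .44. The jars stand near y≈-.33 (medium x .63, large .51, small .39), and the clamped block is at about (.465,.36). Its hollow looks medium, so I'll check it from close by with the wrist camera.

Request:
carry_out(
  rows=[
    [-0.79,-0.58,0.19,0,0,0,100],
    [-0.79,-0.58,0.19,0,0,0,100],
  ],
)

```text
t: 0.4
tool_pos: [0.3273, 0.4979, 0.3849]
ee_rot: [-0.0, 0.221, 0.975, -0.001]
ft_force: [-0.2, -1.3, -0.4]
width: 0.998
finger_force: 0.0
```

Request:
carry_out(
  rows=[
    [-0.79,-0.58,0.19,0,0,0,100],
    [-0.79,-0.58,0.19,0,0,0,100],
  ],
)

```text
t: 0.65
tool_pos: [0.3738, 0.4111, 0.3661]
ee_rot: [-0.0, 0.222, 0.975, -0.001]
ft_force: [-0.2, 0.5, 0.4]
width: 1.001
finger_force: 0.0
```

Request:
carry_out(
  rows=[
    [-0.79,-0.58,0.19,0,0,0,100],
    [-0.79,-0.58,0.19,0,0,0,100],
  ],
)

```text
t: 0.9
tool_pos: [0.42, 0.3247, 0.3472]
ee_rot: [-0.0, 0.222, 0.975, -0.0]
ft_force: [0.7, 0.2, 0.7]
width: 1.003
finger_force: 0.0
```

Request:
carry_out(
  rows=[
    [-0.79,-0.58,0.19,0,0,0.164,100],
    [-0.79,-0.58,0.19,0,0,0.164,100],
    [-0.79,-0.58,0.19,0,0,0.164,100],
    [-0.79,-0.58,0.19,0,0,0.164,100],
    [-0.79,-0.58,0.19,0,0,0.164,100],
    [-0.79,-0.58,0.19,0,0,0.164,100],
    [-0.79,-0.58,0.19,0,0,0.164,100],
  ],
)

```text
t: 1.78
tool_pos: [0.4655, 0.2404, 0.3286]
ee_rot: [-0.0, 0.673, 0.74, -0.0]
ft_force: [0.6, 0.1, -0.5]
width: 1.002
finger_force: 0.0
```

```bash
python3 - <<'E'
from h import *
print(readout.observe()['tool_pos'])
c=viewer.camera_model("wrist");p,d=viewer.read_camera("wrist")
np.savez("pics/w1.npz",p=p,d=d,**c);W,C=cloud(p,d,c,True)
I=ortho(W,C,.37,.57,.2,.4,.5,.12)
k=I.max(2)==0;J=cv2.dilate(I,np.ones((3,3)));I[k]=J[k]
cv2.imwrite("pics/w1.png",np.hstack([I[:400,:400],cv2.resize(p,(400,250),interpolation=cv2.INTER_AREA) if 0 else np.vstack([cv2.resize(p,(400,250)),np.zeros((150,400,3),np.uint8)])]))
E
```

```text
[0.46552205 0.24040947 0.32859104]
```

View pics/w1.png

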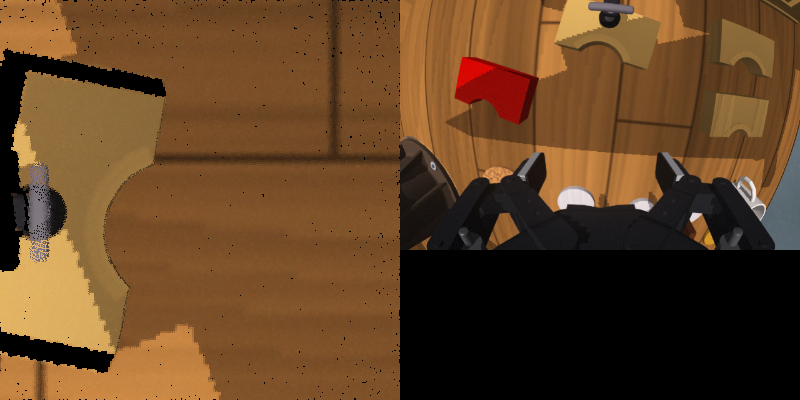

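The close-up shows the hollow's corners at (153,162) and (128,290) and its deepest point at (104,232). That makes a chord of about 64 mm and a depth of 18 mm, which is the medium block. Next I'll fit its pose precisely.

```bash
python3 - <<'E'
from fit import *
a=np.load("pics/w1.npz");W,C=cloud(a['p'],a['d'],{k:a[k] for k in('fx','fy','cx','cy','xyz','attitude')},True)
n=(abs(W[:,0]-.463)<.09)&(W[:,1]>.26)&(W[:,1]<.36)
T=n&(W[:,2]>.036)&(W[:,2]<.046);O=n&(W[:,2]<.034)&(W[:,2]>-.01)
print(np.median(W[T][:,2]),np.median(W[n&(abs(W[:,2])<.01)][:,2]))
rng=np.random.default_rng(0)
s=lambda m,k=2500:W[rng.permutation(np.flatnonzero(m))[:k]][:,:2]
In,Out=s(T),s(O)
for r in(28,35,42):
    o=fit(poly_rail(r,r+.6),In,Out,[.465,.361,-.155],.0007);x=o.x
    print(r,x.round(4),round(o.fun,5),'centre',(x[:2]+(35+(r+.6)/2)/1000*np.array([np.sin(x[2]),-np.cos(x[2])])).round(4))
E
```

```text
0.04042049350183721 0.0007645982461692569
28 [ 0.4644  0.3637 -0.1926] 0.03766 centre [0.4549 0.3153]
35 [ 0.4643  0.3631 -0.1945] 0.03089 centre [0.4541 0.3112]
42 [ 0.4643  0.3592 -0.2248] 0.03973 centre [0.4517 0.3043]
```

Request:
carry_out(
  rows=[
    [-0.95,0.25,0,0,0,0,100],
    [-0.95,0.25,0,0,0,0,100],
  ],
)

```text
t: 2.08
tool_pos: [0.4998, 0.1467, 0.3287]
ee_rot: [0.0, 0.672, 0.74, -0.0]
ft_force: [0.1, 1.5, -0.0]
width: 1.0
finger_force: 0.0
```

Request:
carry_out(
  rows=[
    [-0.95,0.2,0,0,0,0,100],
    [-0.95,0.2,0,0,0,0,100],
    [-0.95,0.2,0,0,0,0,100],
  ],
)

```text
t: 2.45
tool_pos: [0.5287, 0.0534, 0.3287]
ee_rot: [0.0, 0.673, 0.739, 0.0]
ft_force: [-0.4, 0.1, 0.4]
width: 1.001
finger_force: 0.0
```

Request:
carry_out(
  rows=[
    [-0.8,0,0.2,0,0,0,100],
    [-0.8,0,0.2,0,0,0,100],
    [-0.8,0,0.2,0,0,0,100],
  ],
)

```text
t: 2.82
tool_pos: [0.5354, -0.0246, 0.3083]
ee_rot: [-0.0, 0.673, 0.739, -0.0]
ft_force: [-1.0, -0.3, -0.6]
width: 1.001
finger_force: 0.0
```

```bash
python3 - <<'E'
from fit import *
c=viewer.camera_model("wrist");p,d=viewer.read_camera("wrist")
np.savez("pics/w2.npz",p=p,d=d,**c);W,C=cloud(p,d,c,True)
I=ortho(W,C,.35,.75,-.13,.15,.7,.1);k=I.max(2)==0;J=cv2.dilate(I,np.ones((3,3)));I[k]=J[k]
cv2.imwrite("pics/w2.png",np.hstack([cv2.resize(I,(400,571)),np.vstack([cv2.resize(p,(400,250)),np.zeros((321,400,3),np.uint8)])]))
rng=np.random.default_rng(0)
s=lambda m,k=2500:W[rng.permutation(np.flatnonzero(m))[:k]][:,:2]
for nm,x0 in dict(L3=(.44,.02,1.66),L2=(.56,.01,1.6)).items():
    n=np.hypot(W[:,0]-x0[0],W[:,1]-x0[1])<.1; n&=abs(W[:,0]-x0[0])<.06
    b=W[n&(W[:,2]>.055)&(W[:,2]<.066)][:,:2]
    if len(b)>20:
        (q,sz,an)=cv2.minAreaRect((b*1000).astype(np.float32));print(nm,'bar',np.round(q,1),np.round(sz,1),round(an,1),len(b))
    T=n&(W[:,2]>.007)&(W[:,2]<.014);O=n&(W[:,2]<.005)&(W[:,2]>-.01);print(T.sum(),O.sum())
    for r in(28,35,42):
        o=fit(poly_leaf(r),s(T),s(O),list(x0),.001);print(nm,r,o.x.round(4),round(o.fun,4))
E
```

```text
L3 bar [438.6  22.9] [16.7 49.2] 4.9 1371
5601 15134
L3 28 [0.4434 0.0244 1.6249] 0.153
L3 35 [0.4392 0.0225 1.6679] 0.0706
L3 42 [0.4386 0.0188 1.6951] 0.0794
L2 bar [559.3  11.3] [50.1 16.6] 85.9 1515
4529 18898
L2 28 [0.5557 0.0117 1.4235] 0.0777
L2 35 [0.5557 0.0091 1.5178] 0.0737
L2 42 [0.5561 0.0078 1.5125] 0.1123
```

View pics/w2.png

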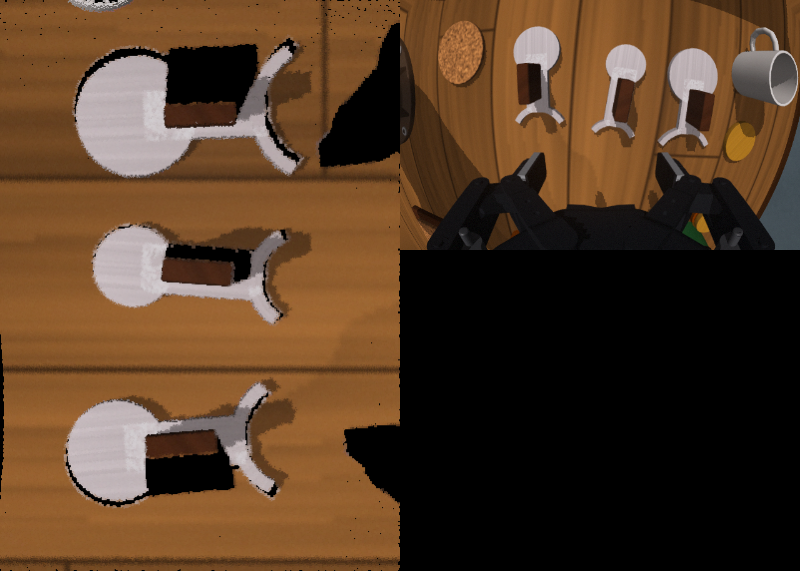

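The view shows the medium leaf as the bottom one, with its bar at about (.4386,.0229) and a yaw of about 95°, which matches the tool. I'll go over it and down.

Request:
carry_out(
  rows=[
    [0.56,-0.92,0.07,0,0,0,100],
    [0.56,-0.92,0.07,0,0,0,100],
    [0.56,-0.92,0.07,0,0,0,60],
    [0.56,-0.92,0.07,0,0,0,60],
  ],
)

```text
t: 3.38
tool_pos: [0.4393, 0.0239, 0.3023]
ee_rot: [0.001, 0.673, 0.74, 0.001]
ft_force: [-0.0, 0.2, 0.3]
width: 0.61
finger_force: 0.0
```

Request:
carry_out(
  rows=[
    [0,0,0.5,0,0,0,60],
    [0,0,0.85,0,0,0,60],
    [0,0,1.0,0,0,0,60],
    [0,0,1.0,0,0,0,60],
  ],
)

```text
t: 3.88
tool_pos: [0.4394, 0.0231, 0.2008]
ee_rot: [-0.0, 0.673, 0.739, -0.0]
ft_force: [0.3, -0.2, -0.1]
width: 0.597
finger_force: 0.0
```

Request:
carry_out(
  rows=[
    [0,0,0,0,0,0,0],
    [0,0,0,0,0,0,0],
    [0,0,0,0,0,0,0],
    [0,0,0,0,0,0,0],
    [0,0,0,0,0,0,0],
    [0,0,0,0,0,0,0],
    [0,0,0,0,0,0,0],
    [0,0,0,0,0,0,0],
  ],
  force=40,
)

```text
t: 4.88
tool_pos: [0.4393, 0.023, 0.2026]
ee_rot: [0.001, 0.673, 0.739, 0.001]
ft_force: [1.1, -0.3, 8.3]
width: 0.181
finger_force: 39.8
```

Request:
carry_out(
  rows=[
    [0,0,-0.3,0,0,0,0],
    [0.4,0.04,-0.35,0,0,0,0],
    [0.76,0.08,-0.35,0,0,0,0],
    [0.76,0.08,-0.35,0,0,0,0],
  ],
)

```text
t: 5.38
tool_pos: [0.4398, 0.1011, 0.2374]
ee_rot: [0.0, 0.672, 0.74, 0.001]
ft_force: [-1.0, -0.6, -1.9]
width: 0.182
finger_force: 39.6
```

Request:
carry_out(
  rows=[
    [0.4,0.04,0,0,0,0,0],
    [0.76,0.08,0,0,0,0,0],
    [0.76,0.08,0,0,0,0,0],
  ],
)

```text
t: 5.75
tool_pos: [0.4408, 0.1771, 0.2371]
ee_rot: [0.0, 0.672, 0.74, 0.001]
ft_force: [-0.1, -0.3, -1.4]
width: 0.179
finger_force: 39.5
```

Request:
carry_out(
  rows=[
    [0.4,0.04,0,0,0,0.023,0],
    [0.76,0.08,0,0,0,0.0458,0],
    [0.76,0.08,0,0,0,0.0458,0],
    [0.76,0.08,0,0,0,0.0458,0],
  ],
)

```text
t: 6.25
tool_pos: [0.4412, 0.2512, 0.2367]
ee_rot: [-0.0, 0.772, 0.636, -0.0]
ft_force: [0.2, -0.8, -0.6]
width: 0.182
finger_force: 39.6
```

```bash
python3 - <<'E'
from fit import *
s=readout.observe();T=q2R(s['ee_rot']);print(s['tool_pos'],s['ft_force'],np.degrees(np.arctan2(*T.as_matrix()[[1,0],0])),s['width'])
c=viewer.camera_model("wrist");p,d=viewer.read_camera("wrist")
np.savez("pics/w3.npz",p=p,d=d,**c);W,C=cloud(p,d,c,True)
I=ortho(W,C,.36,.56,.2,.4,.5,.085);k=I.max(2)==0;J=cv2.dilate(I,np.ones((3,3)));I[k]=J[k]
cv2.imwrite("pics/w3.png",np.hstack([I[:400,:400],np.vstack([cv2.resize(p,(400,250)),np.zeros((150,400,3),np.uint8)])]))
m=(C.min(1)>120)&(W[:,2]<.07)&(W[:,1]<.36)&(abs(W[:,0]-.455)<.05)&(W[:,1]>.22);print(m.sum(),np.percentile(W[m][:,2],[5,25,50,75,95]).round(4))
P=W[m];A=np.c_[P,np.ones(len(P))];print(np.linalg.lstsq(np.c_[P[:,:2]-P[:,:2].mean(0),np.ones(len(P))],P[:,2],rcond=None)[0])
E
```

```text
[0.44117656 0.25118601 0.23667158] [ 0.24672542 -0.83352179 -0.63212492] 78.95950774461349 0.18217559470247208
12672 [0.0438 0.0444 0.0448 0.0452 0.0459]
[ 0.00056382 -0.00351498  0.04474701]
```

View pics/w3.png

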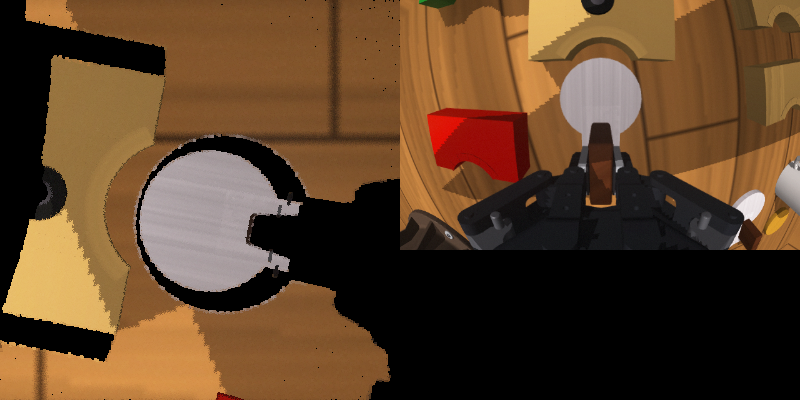

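The nose is held level in front of the hollow, with its centre near px (208,221) and the hollow's arc at px (104,205). I'll refine both in this same view.

```bash
python3 - <<'E'
from fit import *
a=np.load("pics/w3.npz");W,C=cloud(a['p'],a['d'],{k:a[k] for k in('fx','fy','cx','cy','xyz','attitude')},True)
rng=np.random.default_rng(0)
s=lambda m,k=2500:W[rng.permutation(np.flatnonzero(m))[:k]][:,:2]
m=(C.min(1)>120)&(abs(W[:,2]-.0448)<.002)&(W[:,1]>.262)&(W[:,1]<.34)&(abs(W[:,0]-.455)<.05)
c,r=cv2.minEnclosingCircle(W[m][:,:2].astype(np.float32));print('nose',c,r)
n=(abs(W[:,0]-.463)<.09)&(W[:,1]>.3)&(W[:,1]<.375)
T=n&(W[:,2]>.037)&(W[:,2]<.044)&~m;O=n&(W[:,2]<.034)&(W[:,2]>-.01)
for r in (28,35,42):
    x=(o:=fit(poly_rail(r,r+.6),s(T),s(O),[.464,.363,-.194],.0007)).x
    print(r,x.round(4),round(o.fun,4),(x[:2]+(35+(r+.6)/2)/1000*np.array([np.sin(x[2]),-np.cos(x[2])])).round(4))
E
```

```text
nose (0.4473440647125244, 0.29337167739868164) 0.03753739967942238
28 [ 0.4652  0.3689 -0.1933] 0.0703 [0.4557 0.3205]
35 [ 0.4642  0.3653 -0.1939] 0.0428 [0.454  0.3135]
42 [ 0.464   0.3626 -0.1864] 0.0549 [0.4535 0.3072]
```

Request:
carry_out(
  rows=[
    [0,0.01,0.2,0,0,0,0],
    [0,0.01,0.3,0,0,0,0],
    [0,0.01,0.328,0,0,0,0],
    [0.06,0.01,0.328,0,0,0,0],
    [0.11,0.01,0.328,0,0,0,0],
    [0.135,0.01,0.328,0,0,0,0],
    [0.135,0.01,0.328,0,0,0,0],
  ],
)

```text
t: 7.18
tool_pos: [0.445, 0.2656, 0.2041]
ee_rot: [0.0, 0.772, 0.635, 0.0]
ft_force: [-1.0, 0.1, -0.8]
width: 0.175
finger_force: 39.6
```

Request:
carry_out(
  rows=[
    [0.012,0,0,0,0,0,0],
    [0.024,0,0,0,0,0,0],
    [0.03,0,0,0,0,0,0],
    [0.03,0,0,0,0,0,0],
  ],
)

```text
t: 7.68
tool_pos: [0.4455, 0.2682, 0.2039]
ee_rot: [-0.0, 0.772, 0.635, -0.0]
ft_force: [0.2, 0.3, -0.9]
width: 0.179
finger_force: 39.6
```

Request:
carry_out(
  rows=[
    [0.01,0,0,0,0,0,0],
    [0.01,0,0,0,0,0,0],
  ],
)

```text
t: 7.92
tool_pos: [0.4456, 0.269, 0.2039]
ee_rot: [0.0, 0.772, 0.635, -0.0]
ft_force: [-1.0, -3.7, -0.3]
width: 0.182
finger_force: 39.7
```

Request:
carry_out(
  rows=[
    [0.01,0,0,0,0,0,0],
    [0.01,0,0,0,0,0,0],
  ],
)

```text
t: 8.18
tool_pos: [0.4455, 0.2694, 0.2038]
ee_rot: [0.0, 0.772, 0.635, -0.001]
ft_force: [-0.5, -13.1, 4.1]
width: 0.178
finger_force: 40.4
```

Request:
carry_out(
  rows=[
    [-0.005,0,0,0,0,0,0],
    [-0.005,0,0,0,0,0,0],
    [-0.005,0,0,0,0,0,0],
    [-0.005,0,0,0,0,0,0],
    [-0.005,0,0,0,0,0,0],
    [-0.005,0,0,0,0,0,0],
    [-0.005,0,0,0,0,0,0],
    [-0.005,0,0,0,0,0,0],
    [-0.005,0,0,0,0,0,0],
    [-0.005,0,0,0,0,0,0],
    [-0.005,0,0,0,0,0,0],
    [-0.005,0,0,0,0,0,0],
    [-0.005,0,0,0,0,0,0],
  ],
)

```text
t: 9.8
tool_pos: [0.4456, 0.2692, 0.2038]
ee_rot: [0.0, 0.772, 0.635, -0.001]
ft_force: [0.2, -8.2, 1.9]
width: 0.179
finger_force: 39.9
```

```bash
python3 - <<'E'
from h import *
s=readout.observe();print(s['tool_pos'],s['ft_force'])
c=viewer.camera_model("wrist");p,d=viewer.read_camera("wrist");W,C=cloud(p,d,c,True)
I=ortho(W,C,.38,.53,.26,.41,.5,.06);k=I.max(2)==0;J=cv2.dilate(I,np.ones((3,3)));I[k]=J[k]
cv2.imwrite("pics/w4.png",np.hstack([cv2.resize(I[:300,:300],(400,400)),p[0:300,140:540]]) if 0 else np.hstack([I[:300,:300],p[:300,140:540]]))
m=(C.min(1)>120)&(W[:,2]<.03)&(W[:,1]<.36)&(abs(W[:,0]-.455)<.05)&(W[:,1]>.27);print(np.percentile(W[m][:,2],[5,50,95]))
E
```

```text
[0.44555603 0.26920983 0.20382625] [ 0.24803128 -8.18288958  1.85055683]
[0.01078068 0.01182441 0.01287172]
```

View pics/w4.png

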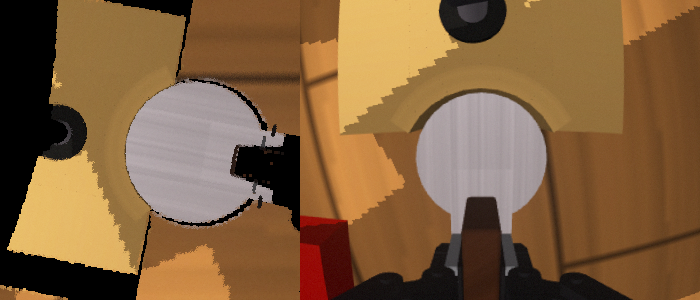

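The nose fills the hollow flush: in the left crop the arc from px (177,80) to (150,210) is filled, and it held 8 N for over a second without rocking. Now I'll back off, lift, and travel to the medium jar.

Request:
carry_out(
  rows=[
    [-0.15,0,0,0,0,0,0],
    [-0.35,0,0,0,0,0,0],
    [-0.35,0,-0.5,0,0,0,0],
    [-0.35,0,-1.0,0,0,0,0],
    [-0.35,0,-1.0,0,0,0,0],
  ],
)

```text
t: 10.48
tool_pos: [0.4398, 0.2347, 0.307]
ee_rot: [0.001, 0.773, 0.635, 0.003]
ft_force: [0.6, -0.1, -1.1]
width: 0.179
finger_force: 39.8
```

Request:
carry_out(
  rows=[
    [-0.5,0.16,-0.05,0,0,0,0],
    [-0.98,0.32,-0.1,0,0,0,0],
  ],
)

```text
t: 10.72
tool_pos: [0.4507, 0.1313, 0.3132]
ee_rot: [-0.0, 0.772, 0.636, -0.0]
ft_force: [1.0, -0.6, -0.9]
width: 0.18
finger_force: 39.7
```

Request:
carry_out(
  rows=[
    [-0.5,0.16,-0.05,0,0,0,0],
    [-0.98,0.32,-0.1,0,0,0,0],
  ],
)

```text
t: 10.98
tool_pos: [0.4631, 0.0284, 0.3231]
ee_rot: [-0.0, 0.772, 0.635, -0.0]
ft_force: [0.9, 0.0, -2.0]
width: 0.183
finger_force: 39.7
```

Request:
carry_out(
  rows=[
    [-0.5,0.16,-0.05,0,0,0,0],
    [-0.98,0.32,-0.1,0,0,0,0],
  ],
)

```text
t: 11.22
tool_pos: [0.4755, -0.0739, 0.3331]
ee_rot: [-0.001, 0.773, 0.635, -0.0]
ft_force: [1.3, 0.6, -1.6]
width: 0.181
finger_force: 39.7
```

Request:
carry_out(
  rows=[
    [-0.5,0.16,-0.05,0,0,0,0],
    [-0.98,0.32,-0.1,0,0,0,0],
  ],
)

```text
t: 11.48
tool_pos: [0.4879, -0.1762, 0.343]
ee_rot: [-0.001, 0.773, 0.635, -0.0]
ft_force: [1.1, 0.3, -0.9]
width: 0.183
finger_force: 39.7
```

Request:
carry_out(
  rows=[
    [-0.5,0.16,-0.05,0,0,0,0],
    [-0.98,0.32,-0.1,0,0,0,0],
  ],
)

```text
t: 11.72
tool_pos: [0.5003, -0.2785, 0.3528]
ee_rot: [-0.001, 0.773, 0.635, -0.0]
ft_force: [1.3, 0.5, -0.7]
width: 0.18
finger_force: 39.7
```

Request:
carry_out(
  rows=[
    [-0.5,0.16,-0.05,0,0,-0.023,0],
    [-0.98,0.32,-0.1,0,0,-0.046,0],
    [-0.98,0.32,-0.1,0,0,-0.07,0],
    [-0.98,0.32,-0.1,0,0,-0.092,0],
    [-0.98,0.32,-0.1,0,0,-0.092,0],
    [-0.98,0.32,-0.1,0,0,-0.092,0],
  ],
)

```text
t: 12.48
tool_pos: [0.5135, -0.3787, 0.3632]
ee_rot: [-0.0, 0.561, 0.828, 0.0]
ft_force: [-0.4, -0.6, -1.7]
width: 0.18
finger_force: 39.7
```

```bash
python3 - <<'E'
from h import *
from scipy.optimize import least_squares
s=readout.observe();print(s['t'],s['tool_pos'],np.degrees(np.arctan2(*q2R(s['ee_rot']).as_matrix()[[1,0],0])))
c=viewer.camera_model("wrist");p,d=viewer.read_camera("wrist");np.savez("pics/w5.npz",p=p,d=d,**c);W,C=cloud(p,d,c,True)
for z0,z1 in((.09,.1),(.06,.085),(.01,.05)):
    m=(W[:,2]>z0)&(W[:,2]<z1)&(np.hypot(W[:,0]-.631,W[:,1]+.339)<.055);P=W[m][:,:2]
    if len(P)<30: print(z0,len(P));continue
    print(z0,len(P),np.median(W[m][:,2]),np.round(cv2.minEnclosingCircle(P.astype(np.float32)),4) if 0 else cv2.minEnclosingCircle(P.astype(np.float32)))
    if z0<.08:
        o=least_squares(lambda x:np.hypot(*(P-x).T)-.035,[.631,-.339],loss='soft_l1',f_scale=.001);print(o.x.round(4),np.abs(o.fun).mean())
I=ortho(W,C,.45,.8,-.5,-.15,1,.11)
cv2.imwrite("pics/w5.png",np.hstack([I,cv2.resize(p,(440,275))[:,:]if 0 else cv2.copyMakeBorder(cv2.resize(p,(440,275)),0,I.shape[0]-275,0,0,0)]))
E
```

```text
12.475 [ 0.51345689 -0.37867779  0.36322673] 111.79967121491805
0.09 3748 0.09671571801757664 ((0.6301119327545166, -0.33896052837371826), 0.03313561901450157)
0.06 1010 0.07899165215749088 ((0.6284549832344055, -0.33915430307388306), 0.03492186963558197)
[ 0.6309 -0.3397] 0.001022569301228809
0.01 750 0.031814925041245556 ((0.6196986436843872, -0.3374813199043274), 0.03361356630921364)
[ 0.6304 -0.3395] 0.0003420072118942176
```

View pics/w5.png

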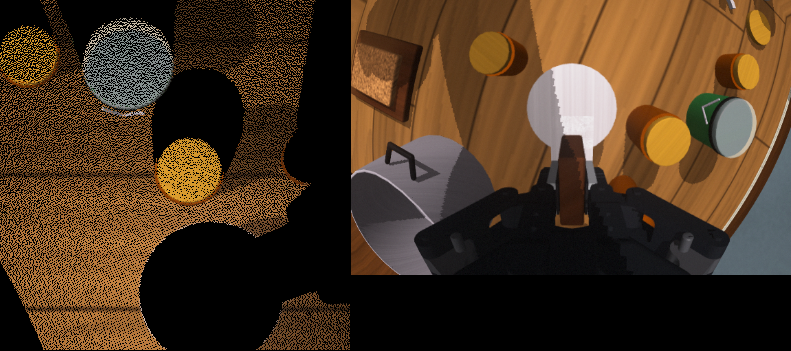

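The jar is clear in this view at px (190,170) in the left map, and fits at (.6304,-.3395). Going to a position 40 mm short of it, then down.

Request:
carry_out(
  rows=[
    [0.3,0.32,0,0,0,0,0],
    [0.565,0.615,0,0,0,0,0],
  ],
)

```text
t: 12.78
tool_pos: [0.5499, -0.3024, 0.3637]
ee_rot: [-0.0, 0.56, 0.828, 0.0]
ft_force: [-0.4, 0.1, -1.4]
width: 0.177
finger_force: 39.7
```

Request:
carry_out(
  rows=[
    [0.3,0.32,0,0,0,0,0],
    [0.565,0.615,0,0,0,0,0],
    [0.565,0.615,0,0,0,0,0],
    [0.565,0.615,0.3,0,0,0,0],
    [0.565,0.615,0.6,0,0,0,0],
    [0.565,0.615,0.6,0,0,0,0],
  ],
)

```text
t: 13.52
tool_pos: [0.5846, -0.228, 0.302]
ee_rot: [-0.002, 0.56, 0.829, -0.0]
ft_force: [-0.5, 0.2, -1.5]
width: 0.183
finger_force: 39.6
```

Request:
carry_out(
  rows=[
    [0,0,0.4,0,0,0,0],
    [0,0,0.75,0,0,0,0],
    [0,0,0.93,0,0,0,0],
    [0,0,0.965,0,0,0,0],
    [0,0,0.965,0,0,0,0],
  ],
)

```text
t: 14.15
tool_pos: [0.5862, -0.2281, 0.2085]
ee_rot: [0.001, 0.559, 0.829, 0.0]
ft_force: [-0.5, 0.6, -0.5]
width: 0.186
finger_force: 39.7
```

Request:
carry_out(
  rows=[
    [0,-0.007,0.02,0,0,0,0],
    [0,-0.007,0.045,0,0,0,0],
    [-0.1,-0.007,0.045,0,0,0,0],
    [-0.2,-0.007,0.045,0,0,0,0],
    [-0.3,-0.007,0.045,0,0,0,0],
    [-0.35,-0.007,0.045,0,0,0,0],
    [-0.36,-0.007,0.045,0,0,0,0],
    [-0.36,-0.007,0.045,0,0,0,0],
  ],
)

```text
t: 15.15
tool_pos: [0.5984, -0.2614, 0.2028]
ee_rot: [-0.0, 0.559, 0.829, -0.0]
ft_force: [0.8, 0.4, -1.7]
width: 0.187
finger_force: 39.7
```

```bash
cat > st.py <<'E'
from h import *
F=[]
for i in range(3):
    for n in ("scene","side"):
        p,d=viewer.read_camera(n); s=readout.observe(); F.append(s['ft_force'])
        if i==0: cv2.imwrite(f"pics/{n}_now.png",p)
T=q2R(s['ee_rot']);X=T.as_matrix()
r=s['tool_pos'][:2]-np.array([.6304,-.3395])
print(s['t'],s['tool_pos'].round(4),'yaw',np.degrees(np.arctan2(X[1,0],X[0,0])).round(2),'along',(r@X[:2,0]).round(4),'lat',(r@X[:2,1]).round(4),'tilt',X[2,:2].round(4))
print('F tool',(np.mean(F,0)@X).round(2),np.std(F,0).round(2))
E
python3 st.py
```

```text
15.45 [ 0.5985 -0.2613  0.2029] yaw 112.0 along 0.0845 lat -0.0002 tilt [ 0. -0.]
F tool [0.33 0.13 1.63] [0.57 0.23 0.39]
```

Request:
carry_out(
  rows=[
    [-0.01,-0.002,0,0,0,0,0],
    [-0.02,-0.002,0,0,0,0,0],
    [-0.033,-0.002,0,0,0,0,0],
    [-0.033,-0.002,0,0,0,0,0],
    [-0.033,-0.002,0,0,0,0,0],
  ],
)

```text
t: 16.08
tool_pos: [0.5995, -0.2646, 0.2028]
ee_rot: [-0.0, 0.559, 0.829, -0.0]
ft_force: [0.6, 0.8, -1.1]
width: 0.183
finger_force: 39.8
```

```bash
cp pics/scene_now.png pics/scene_b.png; cp pics/side_now.png pics/side_b.png; cat >> st.py <<'E'
# jar motion: lid patch ECC against the earlier picture
for n in ("scene","side"):
    c=viewer.camera_model(n);q=q2R(c['attitude']).inv().apply(np.array([.6304,-.3395,.09])-c['xyz']);u=c['cx']-c['fx']*q[0]/q[2];v=c['cy']+c['fy']*q[1]/q[2]
    b=[cv2.cvtColor(cv2.imread(f"pics/{n}{k}.png"),6)[int(v)-14:int(v)+15,int(u)-15:int(u)+16].astype(np.float32) for k in("_b","_now")]
    print(n,'px shift',np.round(cv2.phaseCorrelate(b[0],b[1],cv2.createHanningWindow((31,29),cv2.CV_32F))[0],2),'mm/px',round(-q[2]/c['fx']*1000,1))
E
python3 st.py
```

```text
16.375 [ 0.5996 -0.2646  0.2029] yaw 111.99 along 0.081 lat -0.0005 tilt [ 0.0001 -0.0001]
F tool [0.4  0.07 1.47] [0.59 0.18 0.46]
scene px shift [-0.19  0.05] mm/px 3.1
side px shift [-0.58  0.04] mm/px 3.7
```

Request:
carry_out(
  rows=[
    [-0.005,0.004,0,0,0,0,0],
    [-0.005,0.004,0,0,0,0,0],
  ],
)

```text
t: 16.62
tool_pos: [0.5999, -0.2647, 0.2028]
ee_rot: [-0.0, 0.559, 0.829, -0.0]
ft_force: [-2.2, 3.8, -0.4]
width: 0.177
finger_force: 40.0
```

```bash
python3 st.py
```

```text
16.925 [ 0.6001 -0.2648  0.2029] yaw 111.99 along 0.0806 lat -0.0001 tilt [ 0.0001 -0.0001]
F tool [ 3.99 -1.24  0.26] [0.53 0.41 0.7 ]
scene px shift [-0.09  0.04] mm/px 3.1
side px shift [-0.66 -0.09] mm/px 3.7
```

Request:
carry_out(
  rows=[
    [-0.005,0,0,0,0,0,0],
    [-0.005,0,0,0,0,0,0],
  ],
)

```text
t: 17.18
tool_pos: [0.6004, -0.2654, 0.2029]
ee_rot: [0.0, 0.559, 0.829, 0.0]
ft_force: [-1.8, 2.9, -2.0]
width: 0.18
finger_force: 39.6
```

```bash
python3 st.py
```

```text
17.475 [ 0.6004 -0.2654  0.2029] yaw 111.99 along 0.0799 lat -0.0001 tilt [-0.0001  0.0001]
F tool [ 2.77 -0.38  2.51] [0.64 0.35 0.32]
scene px shift [-0.11  0.07] mm/px 3.1
side px shift [-0.96 -0.27] mm/px 3.7
```

Contact is felt at 3–4 N and evenly centred, so I'll set the leaf down, release it, and rise.

Request:
carry_out(
  rows=[
    [0,0,0.006,0,0,0,0],
    [0,0,0.006,0,0,0,0],
    [0,0,0.006,0,0,0,25],
    [0,0,0.006,0,0,0,35],
    [0,0,0.006,0,0,0,45],
    [0,0,0.006,0,0,0,45],
    [0,0,0.006,0,0,0,45],
    [0,0,-0.1,0,0,0,45],
    [0,0,-0.3,0,0,0,45],
    [0,0,-0.7,0,0,0,45],
    [0,0,-1.0,0,0,0,45],
    [0,0,-1.0,0,0,0,45],
  ],
  force=20,
)

```text
t: 18.98
tool_pos: [0.6012, -0.2658, 0.3071]
ee_rot: [0.003, 0.559, 0.829, 0.0]
ft_force: [-0.4, -0.1, 0.9]
width: 0.451
finger_force: 0.0
```

Request:
carry_out(
  rows=[
    [0.1,-0.4,-0.3,0,0,0,45],
    [0.1,-0.9,-0.6,0,0,0,45],
    [0.1,-0.95,-0.6,0,0,0,45],
    [0.1,-0.95,-0.6,0,0,0,45],
  ],
)

```text
t: 19.48
tool_pos: [0.5083, -0.2918, 0.3631]
ee_rot: [0.0, 0.56, 0.829, 0.0]
ft_force: [0.4, 0.0, -0.8]
width: 0.451
finger_force: 0.0
```

```bash
python3 - <<'E'
from h import *
from scipy.optimize import least_squares
c=viewer.camera_model("wrist");p,d=viewer.read_camera("wrist");W,C=cloud(p,d,c,True);print(readout.observe()['tool_pos'],readout.observe()['ft_force'])
for z0,z1 in((.06,.085),(.015,.05)):
    m=(W[:,2]>z0)&(W[:,2]<z1)&(np.hypot(W[:,0]-.631,W[:,1]+.339)<.04);P=W[m][:,:2]
    if len(P)>30: o=least_squares(lambda x:np.hypot(*(P-x).T)-.035,[.631,-.339],loss='soft_l1',f_scale=.001);print(len(P),o.x.round(4))
m=(W[:,2]>.056)&(W[:,2]<.066)&(np.hypot(W[:,0]-.6,W[:,1]+.265)<.035)
if m.sum()>30: print('bar',cv2.minAreaRect((W[m][:,:2]*1000).astype(np.float32)))
s,_=viewer.read_camera("scene");e,_=viewer.read_camera("side")
I=ortho(W,C,.5,.75,-.42,-.15,.7,.11)
f=lambda a:cv2.resize(a,(400,280),interpolation=cv2.INTER_CUBIC)
cv2.imwrite("pics/end.png",np.vstack([np.hstack([f(s[200:312,200:360]),f(e[110:222,190:350])]),np.hstack([f(p),f(I[:280,:400])])]))
E
```

```text
[ 0.50880995 -0.2915344   0.36265268] [ 0.33980271 -0.43504248  0.42163563]
656 [ 0.6307 -0.3411]
568 [ 0.6308 -0.3404]
bar ((600.1282348632812, -265.4028625488281), (16.58403778076172, 50.1080436706543), 22.311750411987305)
```

View pics/end.png

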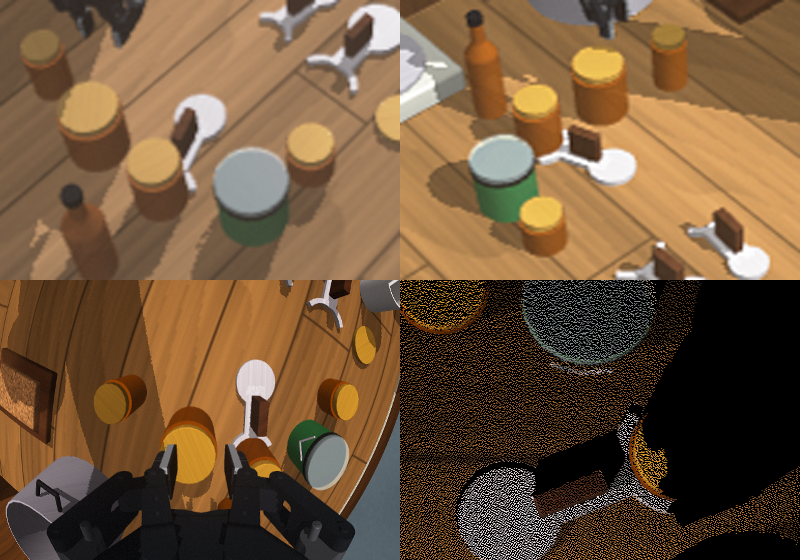

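The final views show the leaf lying flat with its fork around the medium jar (px (640,440) in the lower right map) and everything else upright and in place.

```bash
python3 -c "
from rig import robot
print(robot.hand_in())"
```

```text
the job is handed in; nothing more can be done
None
```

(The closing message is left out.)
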